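Stand the fallen tint bottle and hold the mixer's dial on full

TASK

One of the three tint bottles on the blue vibrating mixer, the one with the orange cap, has fallen over: stand it upright on the empty round pad in its row and let go of it. Only then turn the mixer's spring-return dial clockwise past its first two clicks to the third, the red mark, and finish there, still gripping the dial and holding it against its spring. Leave the other two bottles standing where they are and disturb nothing else on the bench.

Things in the scene. Friction and masses are not known exactly. Their poses are not given: they have to be found in the camera images.
- mixer: Fixed blue bench mixer; origin on the bench under the lane's middle, z up. Plate 310 (x) x 118 (y) mm, top 78 mm above the bench: bottle lane along x with 12 mm high rails, inner faces at y = +-55, and 8 mm end lips. Black pads, 68 mm diameter, at x = -88, 0, 88. On its -y side a console 210 x 125 mm, centre (-20, -150), top 61 mm above the bench, the dial at (-30, -150).
- pad0 (a point): Centre of the pad at x = -88 mm, on the plate's upper face. Each pad belongs to one bottle; the fallen bottle lies across its own, empty pad.
- pad1 (a point): Centre of the middle pad, on the plate's upper face.
- pad2 (a point): Centre of the pad at x = +88 mm, on the plate's upper face.
- bottle_fallen: Loose white square plastic bottle, orange cap and label, about 160 g, 95 mm tall: body 44 x 44 x 70 mm from the base up, then neck and cap, 29 mm diameter. Origin at mid height (47.5 mm above the base), z from base to cap. It starts lying flat across the lane on its own pad (any of the three), cap towards the mixer's +y within 0.15 rad, its x axis level along the lane, y down.
- bottle_blue: The same bottle with blue cap and label, standing upright on one of the other pads; origin at mid height, z towards the cap.
- bottle_grey: The same bottle with black cap and grey label, standing upright on the remaining pad; origin at mid height, z towards the cap.
- dial (a joint): Hold-to-run dial's angle (rad), vertical axis, growing clockwise seen from above: 0 off, clicks at 0.4, 0.8 and 1.2 (third, red mark), end stop 1.25. A return spring (0.08 N m at 0, 0.17 at the end) with light detent bumps (up to 0.05 N m more) drives it back to 0 from anywhere when let go.
- dial_grip (a point): Where to pinch the dial's grip bar from above: on the dial's axis, mid bar, 82 mm above the bench. The bar is black with a white pointer line, 52 mm long, 12 wide, its underside 67 and top 93 mm above the bench, on a grey skirt of 48 mm diameter. x along the bar to its pointer end, which points to the mixer's +x at angle 0 and turns with the dial; z up.
- tape: Loose roll of blue masking tape lying flat beside the mixer, 96 mm diameter, 24 mm high; leave alone.
- cup: Loose clear mixing cup, 72 mm diameter, 85 mm tall, near the far end of the console; leave alone.
- control_unit: Loose die-cast aluminium control unit, 135 x 107 x 36 mm, right side of the bench on a sheet of paper; leave alone.
- bracket: Loose folded sheet-aluminium bracket, 160 x 80 x 50 mm, left side of the bench; leave alone.
- wrench: Loose wrench 190 mm long lying flat, near right; leave alone.
- primer_can: Loose spray can of grey primer, 66 mm diameter, 170 mm tall, far right; leave alone.
There are look-alikes about, which are no part of the job. What is shaped like the bottle_blue but green or turquoise is not meant.

How it is judged (in metres and radians):
On the way, in this order (a step that is already met when the one before it is completed fails the run):
1. the fallen bottle stands upright on its pad, let go and at rest (angle between bottle_fallen's own z axis and vertical below 0.12 rad and (horizontal distance between bottle_fallen and pad0 below 0.022 m or horizontal distance between bottle_fallen and pad1 below 0.022 m or horizontal distance between bottle_fallen and pad2 below 0.022 m) and z of bottle_fallen in the frame of mixer between 0.121 and 0.129 m and contact force between the fingers and bottle_fallen below 0.1 N and linear speed of bottle_fallen below 0.02 m/s), for 0.3 s.
2. the dial is at its third click, held in the fingers (value of joint dial above 1.1 rad and contact force between the fingers and dial above 1 N), for 0.5 s.
At the end, for the whole second after the job is handed in: Dial held still past 1.1 rad, fingers pressing its bar (over 1 N); orange-capped bottle free, at rest on the plate, upright within 0.12 rad, within 22 mm of a pad's centre; other two bottles upright, within 20 mm of their starts; other loose things within 30 mm of theirs (all of step 1 and all of step 2 and velocity of joint dial between -0.2 and 0.2 rad/s and angle between each of bottle_blue, bottle_grey's own z axis and vertical below 0.12 rad and distance of each of bottle_blue, bottle_grey from where it was at the start of the episode below 0.02 m and distance of each of tape, cup, control_unit, bracket, wrench, primer_can from where it was at the start of the episode below 0.03 m); the arm keeps its last pose, push and grip.
It fails at once if the dial is turned on while the orange-capped bottle is not standing (value of joint dial above 0.2 rad and angle between bottle_fallen's own z axis and vertical above 0.3 rad).
It fails at once if a standing bottle is tipped or shoved (angle between any of bottle_blue, bottle_grey's own z axis and vertical above 0.3 rad or distance of any of bottle_blue, bottle_grey from where it was at the start of the episode above 0.03 m).
It fails at once if another thing on the bench is shoved or knocked over (distance of any of tape, cup, control_unit, bracket, wrench, primer_can from where it was at the start of the episode above 0.04 m).
It also fails if it takes over 48 s, if anything falls off the work surface, if the arm or the gripper's body presses on something with over 40 N, if the wrist force passes 120 N, or if a joint passes its speed limit or range.

ROBOT

A 7-joint arm with a two-finger parallel gripper is mounted at the origin on the work surface. World frame = base frame: x ahead of the robot, y to its left, z up, the work surface at z = 0. Lengths are in m, angles in degrees, forces in N, time in s.
With the tool pointing down it reaches from about 0.425 to 0.875 m from the base axis. Payload 4.7 kg.
Tool frame: the origin (TCP) lies midway between the tips of the shut fingers; the grasp point (between the pads) lies 19 mm behind it; z points along the fingers, y is the line along which they close (so a half turn about z gives the same grasp; the last joint's range is limited). The gripper opens to 87 mm and grips with 3 to 60 N. Pads are 19 mm wide; open, the fingers measure 117 mm over their backs; the gripper's body (75 mm by 190 mm) begins 51 mm behind the grasp point.
Start: joints at [-74.823, 18.392, -4.016, 83.108, 1.295, 78.541, -3.26], TCP at [0.161, 0.63, 0.223] pointing down, gripper open.
Joint ranges: [-163.93, 163.93], [-17.29, 119.83], [-79.2, 71.16], [3.27, 140.29], [-89.18, 269.18], [5.43, 117.66], [-154.24, 154.24]. Speed limits (degrees/s): [147.25, 147.25, 180, 180, 180, 180, 180].

INTERFACE

Orientations are given as [roll, pitch, yaw] about the fixed x, y, z axes, in that order (R = Rz(yaw) Ry(pitch) Rx(roll)).
In Python, from rig import bot gives the robot as it stands.
- The arm moves only by the tool jog_arm, never from a script. Its argument "targets" is one flat list of numbers, 7 for each row, row after row: the turn, a rotation vector about the tool's x, y, z in degrees, then the shift along the tool's x, y, z in units of 50 mm (1.0 is 50 mm), then the opening, from -1 (shut) to 1 (fully open). A call has exactly 10 rows; each row shifts and turns the commanded pose from where the row before left it, along the tool's axes as they then stand; what a row does not reach is not made up. A row lasts 1/8 s, in which the tool goes at most 62.5 mm and 10.7 degrees, less where a joint would pass 70% of its speed; a pose out of reach is approached as far as the arm can. A call is refused whole if a number of a shift passes 1 or a number of a turn 10.7, either way. A call with a gripper value outside its range is refused whole. The fingers move at their own pace and stop on an object; the grip force is fixed at half the most. Time passes only in rows, so rows that do not move let the fingers close, or fill a call up. It gives the time, the measured TCP pose, the force, the opening and the grip force at its end, in the units of the state.
- bot.sense(): the state, without advancing time (a new reading comes with each control period).
- bot.grab_frame(name): name is "scene" or "side" or "wrist"; returns a dict with "frame" (420x560x3 uint8, red, green, blue), "depth" (420x560 float32, m along the optical axis (not along the pixel's ray), 0 where there is no reading), "mtx" (3x3 intrinsics, pixels), "distortion" ([k1, k2, p1, p2, k3] as OpenCV has them; the pictures are not rectified), "position" and "orientation" of the camera in the world. Camera axes: x right, y up, looking along -z (the intrinsics and any distortion apply to the point x, -y, -z); pixel columns grow to the right and rows downward; lengths in m; the calibration is good to about 2 mm. A picture is of the moment at which its call begins.
- bot.hand_in(): hands the job in; it is judged then, once.
The state is a dict: "time": time; "joints": joint angles; "qvel": joint speeds; "tau": joint torques, N m; "tcp_pos": TCP position; "eef_rot": TCP orientation; "contact_force": force on the tool from outside, world axes, zero at the start; "torque": the same for the moment, N m; "grip_width": finger opening in m; "grip_force": force on a finger pad.
Only numpy, scipy, OpenCV 4.12 (cv2) and the standard library are available. Lean on these libraries where they do the work, as an engineer would, in place of code of your own. Each camera call takes 0.05 s, during which the arm holds its last target. There are 200 camera calls.

## Working session

There is one attempt and no reset: what is moved stays moved. The work goes in short steps, Python scripts to look and compute and a tool call to move; the robot and the scene stay as the last step left them, time stands still between calls to the robot, and variables do not carry over. Pictures are saved under pics/ and viewed, at most 10 in all, crops included, and the job is handed in when it is done.

Besides the shell and the picture viewer there is one more tool, called after "Emit:" as name(argument=value, ...) on one line, values as JSON. jog_arm: Moves the arm, as the interface text tells. Its arguments: {"type":"object","properties":{"targets":{"type":"array"}},"required":["targets"]}

```bash
ls; mkdir -p pics
cat > h.py <<'E'
import numpy as np, cv2, pickle
from scipy.spatial.transform import Rotation as R
def grab(bot,n):
    f=bot.grab_frame(n); pickle.dump(f,open(n+'.pkl','wb')); return f
def load(n): return pickle.load(open(n+'.pkl','rb'))
def Rm(f):
    o=np.array(f['orientation'])
    return o if o.shape==(3,3) else (R.from_quat(o).as_matrix() if o.size==4 else R.from_euler('xyz',o,degrees=True).as_matrix())
def ray(f,px):
    p=cv2.undistortPoints(np.array(px,float).reshape(-1,1,2),np.array(f['mtx']),np.array(f['distortion'])).reshape(-1,2)
    d=np.c_[p[:,0],-p[:,1],-np.ones(len(p))]
    return d@Rm(f).T
def atz(f,px,z):
    d=ray(f,px); o=np.array(f['position']); return o+d*((z-o[2])/d[:,2])[:,None]
def dep(f,px):
    d=ray(f,px); D=np.array([f['depth'][int(round(v)),int(round(u))] for u,v in px]); return np.array(f['position'])+d*D[:,None]
def cloud(f):
    h,w=f['depth'].shape; u,v=np.meshgrid(np.arange(w),np.arange(h)); px=np.c_[u.ravel(),v.ravel()]
    P=np.array(f['position'])+ray(f,px)*f['depth'].ravel()[:,None]; P[f['depth'].ravel()==0]=np.nan
    return P.reshape(h,w,3)
E
python3 - <<'E'
from rig import bot; from h import *
for n in ['scene','side','wrist']:
    f=grab(bot,n); print(n,f['position'],f['orientation'],f['mtx'][0],f['distortion'])
    cv2.imwrite(f'pics/{n}0.png',f['frame'][:,:,::-1])
print(bot.sense())
E
```

```text
pics
scene [ 0.86574073 -0.51702911  0.95425578] [34.47980958  0.33433086 32.88864481] [418.10984415   0.         279.33753326] [0.00482626 0.         0.         0.         0.        ]
side [ 0.43335935 -0.90885053  0.61127758] [60.16748106 -1.26490099 -6.00649445] [414.64627579   0.         277.49353852] [-0.1287969  0.         0.         0.         0.       ]
wrist [0.0949807  0.64654732 0.38380767] [-1.46034946e+01  6.52276636e-02  7.55966964e+01] [369.71919928   0.         283.7952772 ] [0.00678502 0.         0.         0.         0.        ]
{'time': 0.15, 'joints': array([-74.82046308,  18.42780349,  -4.01546642,  83.16008907,
         1.29421312,  78.54189521,  -3.25956697]), 'qvel': array([ 0.02769   , -0.14539806, -0.07767978, -0.04400958, -0.08752361,
       -0.1118116 , -0.09712626]), 'tau': array([-6.58551835e-04, -4.91796505e+01, -4.05117860e-01, -3.12870991e+01,
       -6.40131393e-02,  4.06574097e-02,  1.03226378e-04]), 'tcp_pos': array([0.1612717 , 0.62922697, 0.22171887]), 'eef_rot': array([-1.79915388e+02,  4.46035725e-03,  1.65630102e+02]), 'contact_force': array([ 0.22672208,  0.36182295, -0.46012796]), 'torque': array([ 0.04474079,  0.03526074, -0.03052918]), 'grip_force': 0.0, 'grip_width': 0.08703128270850892}
```

View pics/scene0.png

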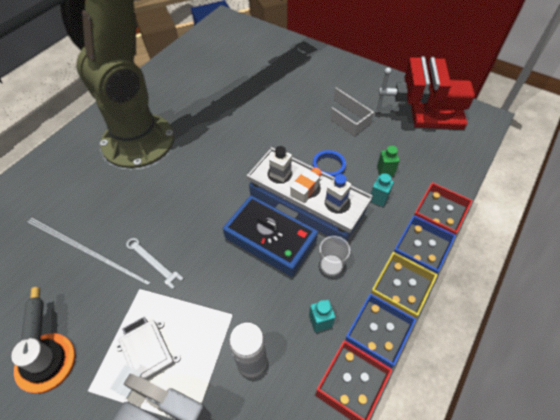

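View pics/side0.png

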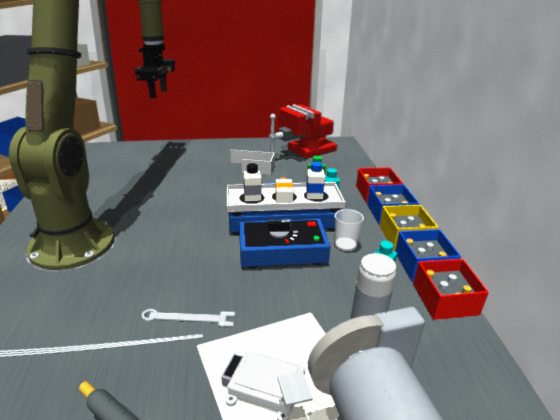

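Scene: orange-capped bottle lies on the middle pad (~306,183). The black-capped one is at (280,160), blue at (338,190), the dial at (267,227), the cup at (334,255) and the tape at (328,163). I'll enlarge the mixer for a pose fit.

Run:
```python
from h import *
f=load('scene'); c=f['frame'][140:280,215:385,::-1]
cv2.imwrite('pics/scene_crop.png',cv2.resize(c,(782,644)[:2] if 0 else (728,600),interpolation=cv2.INTER_CUBIC))
P=cloud(f); print(np.isnan(P[...,2]).mean())
for name,z0 in [('plate',.078),('console',.061)]:
    m=(abs(P[...,2]-z0)<.004); m[:140]=0;m[280:]=0;m[:,:215]=0;m[:,385:]=0
    m=cv2.morphologyEx(m.astype(np.uint8),cv2.MORPH_OPEN,np.ones((3,3)))
    n,l,s,ct=cv2.connectedComponentsWithStats(m)
    for i in range(1,n):
        if s[i,4]>80:
            q=P[l==i]; print(name,s[i],q.mean(0).round(4),[np.round(x,4) for x in cv2.minAreaRect(q[:,:2].astype(np.float32))])
```

```text
0.004119897959183673
plate [251 162  53  33 551] [0.4829 0.0631 0.0794] [array([0.4731, 0.0789]), array([0.1229, 0.1054]), np.float64(0.7857)]
plate [306 178  62  46 969] [0.6528 0.073  0.0793] [array([0.6483, 0.0804]), array([0.1327, 0.106 ]), np.float64(0.3495)]
console [ 223  196   95   73 2949] [ 0.549  -0.0795  0.0617] [array([ 0.5456, -0.0754]), array([0.2093, 0.1251]), np.float64(0.1119)]
console [315 216  23  14  81] [0.6523 0.0191 0.0593] [array([0.6534, 0.0192]), array([0.0113, 0.0654]), np.float64(89.6158)]
```

View pics/scene_crop.png

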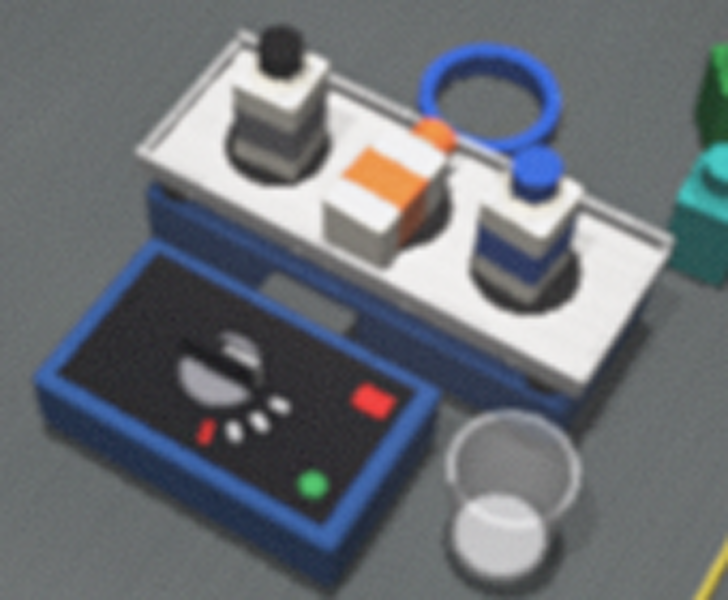

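The crop shows the dial's bar lying along the mixer's +x with the pointer to the right. The fallen bottle has its cap towards +y, and the clicks run clockwise to the red mark. The console rectangle gives a mixer yaw of about 0. Next I measure the bottles and rails.

```bash
python3 - <<'E'
from h import *
for n in ['scene','side']:
    f=load(n); P=cloud(f); x,y,z=P[...,0],P[...,1],P[...,2]
    def rect(m,t):
        m=cv2.morphologyEx(m.astype(np.uint8),cv2.MORPH_OPEN,np.ones((2,2))).astype(bool)
        q=P[m]
        if len(q)<8: print(n,t,len(q)); return
        print(n,t,len(q),q.mean(0).round(4),np.percentile(q,[2,98],axis=0).round(4).tolist(),[np.round(v,4) for v in cv2.minAreaRect(q[:,:2].astype(np.float32))])
    near=(x>.38)&(x<.75)&(y>-.18)&(y<.17)
    rect(near&(abs(z-.061)<.004)&(y<0),'console')
    rect(near&(abs(z-.09)<.003)&(y>.1),'rail+y')
    rect(near&(abs(z-.09)<.003)&(y<.05),'rail-y')
    rect(near&(abs(z-.122)<.004)&(abs(x-.566)<.035),'fallen top')
    rect(near&(abs(z-.148)<.004),'shoulders')
    rect(near&(abs(z-.173)<.004),'caps')
    rect(near&(abs(z-.173)<.004)&(x<.56),'cap grey');rect(near&(abs(z-.173)<.004)&(x>.56),'cap blue')
    F=f['frame'].astype(int); o=(F[...,0]>180)&(F[...,1]>60)&(F[...,1]<170)&(F[...,2]<90)&near
    rect(o,'orange')
    rect(near&(abs(z-.093)<.003)&(y<-.03),'dial bar')
E
python3 - <<'E'
import cv2,sys
sys.path.insert(0,'.')
from h import *
f=load('side'); g=load('wrist')
a=cv2.resize(f['frame'][30:110,110:200,::-1],(400,356),interpolation=cv2.INTER_CUBIC)
b=cv2.resize(g['frame'][:,:,::-1],(400,300)); b=cv2.copyMakeBorder(b,0,56,0,0,0)
cv2.imwrite('pics/grip.png',np.hstack([a,b]))
E
```

```text
scene console 3075 [nan nan nan] [[nan, nan, nan], [nan, nan, nan]] [array([ 0.5922, -0.0719]), array([0.2683, 0.123 ]), np.float64(24.7319)]
scene rail+y 79 [0.5907 0.128  0.0931] [[0.4489, 0.0684, 0.0841], [0.7082, 0.1338, 0.1727]] [array([0.5672, 0.1003]), array([0.2863, 0.0664]), np.float64(1.1335)]
scene rail-y 191 [0.5705 0.0155 0.0887] [[0.4185, -0.0043, 0.0805], [0.7193, 0.0255, 0.0932]] [array([ 0.5664, -0.0255]), array([0.307 , 0.1098]), np.float64(0.1284)]
scene fallen top 384 [nan nan nan] [[nan, nan, nan], [nan, nan, nan]] [array([0.5656, 0.0733]), array([0.098 , 0.0409]), np.float64(87.1615)]
scene shoulders 214 [nan nan nan] [[nan, nan, nan], [nan, nan, nan]] [array([0.5413, 0.1005]), array([0.1359, 0.2674]), np.float64(71.4506)]
scene caps 185 [0.5742 0.078  0.168 ] [[0.4695, 0.0623, 0.0041], [0.6616, 0.2127, 0.1765]] [array([0.5357, 0.1396]), array([0.2501, 0.161 ]), np.float64(1.4212)]
scene cap grey 83 [0.4797 0.0794 0.1665] [[0.4111, 0.0623, 0.0041], [0.4927, 0.2131, 0.1763]] [array([0.453 , 0.1421]), array([0.024 , 0.1724]), np.float64(22.7212)]
scene cap blue 10
[... 1226 characters left out ...]
]), np.float64(77.6264)]
side caps 110 [0.5664 0.0823 0.1647] [[0.4698, 0.0597, 0.0354], [0.7051, 0.3707, 0.1747]] [array([0.5969, 0.2108]), array([0.336 , 0.2121]), np.float64(81.7572)]
side cap grey 56 [0.4832 0.085  0.1635] [[0.4695, 0.0597, 0.0252], [0.5158, 0.3899, 0.1741]] [array([0.4924, 0.2257]), array([0.3356, 0.0233]), np.float64(85.9098)]
side cap blue 54 [0.6527 0.0796 0.1659] [[0.6371, 0.0598, 0.0713], [0.7155, 0.2899, 0.175]] [array([0.686 , 0.1731]), array([0.2426, 0.0239]), np.float64(70.3569)]
side orange 0
side dial bar 64 [ 0.5387 -0.0806  0.0908] [[0.5145, -0.0842, 0.0871], [0.5618, -0.076, 0.0949]] [array([ 0.5505, -0.0684]), array([0.0719, 0.0323]), np.float64(37.5304)]
```

View pics/grip.png

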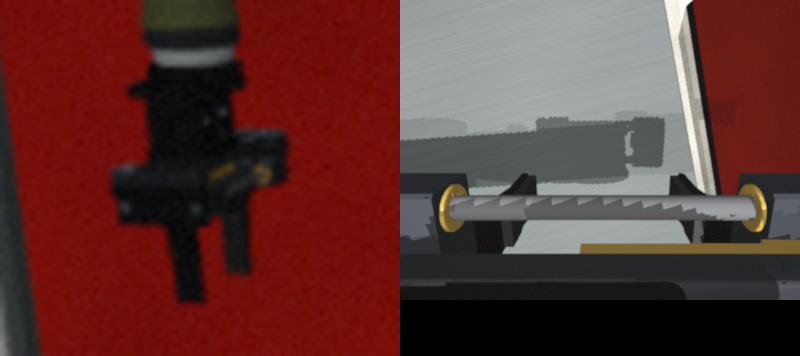

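The gripper's 190 mm bar runs along the finger axis, with the camera on the tool's +x side. I refine the fallen bottle's pose.

Run:
```python
from h import *
for n in ['scene','side']:
    f=load(n); P=cloud(f); x,y,z=P[...,0],P[...,1],P[...,2]
    m=(abs(z-.122)<.003)&(abs(x-.566)<.035)&(y>0)&(y<.14)
    q=P[m]; print(n,len(q))
    for a in np.arange(.02,.13,.01):
        s=q[(q[:,1]>=a)&(q[:,1]<a+.01)]
        if len(s): print('  y%.2f n%d x %.4f..%.4f  y %.4f..%.4f'%(a,len(s),s[:,0].min(),s[:,0].max(),s[:,1].min(),s[:,1].max()))
    F=f['frame'].astype(int); o=(F[...,0]>150)&(F[...,0]-F[...,2]>70)&(F[...,1]<F[...,0]-40)&(abs(x-.566)<.05)&(y>.02)&(y<.15)&(z>.08)
    q=P[o&(y>.09)]; print(' cap', len(q), q.mean(0) if len(q) else '', q.min(0) if len(q) else '',q.max(0) if len(q) else '')
    for c in [.479,.654]:
        for zz in [.148,.173]:
            m=(abs(z-zz)<.0035)&(abs(x-c)<.04)&(abs(y-.075)<.04); q=P[m]; print(' st',c,zz,len(q),np.percentile(q,[3,97],axis=0)[:,:2].round(4).tolist())
```

```text
scene 342
  y0.02 n33 x 0.5389..0.5807  y 0.0240..0.0296
  y0.03 n53 x 0.5397..0.5839  y 0.0300..0.0398
  y0.04 n56 x 0.5393..0.5845  y 0.0403..0.0499
  y0.05 n46 x 0.5416..0.5843  y 0.0503..0.0600
  y0.06 n48 x 0.5423..0.5854  y 0.0603..0.0699
  y0.07 n46 x 0.5411..0.5852  y 0.0704..0.0800
  y0.08 n35 x 0.5419..0.5858  y 0.0804..0.0895
  y0.09 n25 x 0.5425..0.5837  y 0.0901..0.0965
 cap 49 [0.56781072 0.11121712 0.11304513] [0.55276991 0.10271938 0.10549667] [0.57943606 0.11965398 0.11845744]
 st 0.479 0.148 109 [[0.4598, 0.0535], [0.501, 0.0958]]
 st 0.479 0.173 83 [[0.4681, 0.0624], [0.492, 0.0885]]
 st 0.654 0.148 110 [[0.6272, 0.0529], [0.6705, 0.0937]]
 st 0.654 0.173 102 [[0.6362, 0.0626], [0.6615, 0.0888]]
side 214
  y0.02 n35 x 0.5391..0.5822  y 0.0209..0.0299
  y0.03 n31 x 0.5399..0.5819  y 0.0301..0.0399
  y0.04 n29 x 0.5404..0.5832  y 0.0401..0.0500
  y0.05 n32 x 0.5416..0.5843  y 0.0500..0.0600
  y0.06 n22 x 0.5424..0.5827  y 0.0606..0.0676
  y0.07 n31 x 0.5441..0.5838  y 0.0701..0.0796
  y0.08 n26 x 0.5445..0.5850  y 0.0801..0.0898
  y0.09 n7 x 0.5454..0.5671  y 0.0909..0.0946
 cap 9 [0.56495253 0.11846755 0.10486039] [0.54685254 0.11167575 0.08355102] [0.59511521 0.12770892 0.11509052]
 st 0.479 0.148 81 [[0.4587, 0.0499], [0.4999, 0.0916]]
 st 0.479 0.173 54 [[0.4673, 0.0598], [0.4928, 0.0874]]
 st 0.654 0.148 80 [[0.6275, 0.0514], [0.6686, 0.093]]
 st 0.654 0.173 51 [[0.6355, 0.0602], [0.661, 0.0846]]
```

```bash
cat > plan.py <<'E'
from h import *
D=np.array
def tilt(yaw,t): # tool down at yaw, then turned t deg about tool y
    return R.from_euler('xyz',[180,0,yaw],degrees=True)*R.from_rotvec([0,t,0],degrees=True)
def tcp(G,r): return D(G)+.019*r.as_matrix()[:,2]   # grasp point -> TCP
def plan(p,r,p1,r1,n,pad=10,g=1,lift=0):
    rv=(r.inv()*r1).as_rotvec(degrees=True)/n; rv=np.round(rv,2); rows=[]
    p0=D(p)
    for k in range(1,n+1):
        want=p0+(D(p1)-p0)*k/n+D([0,0,lift*np.sin(np.pi*k/n)])
        s=np.round(r.inv().apply(want-p)/.05,2); p=p+r.apply(s*.05); r=r*R.from_rotvec(rv,degrees=True)
        rows.append(list(rv)+list(s)+[g])
    print('max shift',abs(D(rows)[:,3:6]).max().round(2),'max turn',np.linalg.norm(rv).round(2))
    for q in rows: print(', '.join('%g'%v for v in q)+',')
    print('end',p.round(4),r.as_euler('xyz',degrees=True).round(2)); return p,r
def now(bot):
    s=bot.sense(); return s['tcp_pos'],R.from_euler('xyz',s['eef_rot'],degrees=True)
E
python3 - <<'E'
from rig import bot; from plan import *
p,r=now(bot)
G=D([.5645,.081,.104]); rA=tilt(86,-50)
pre=tcp(G,rA)-.11*rA.as_matrix()[:,2]; print(pre,tcp(G,rA))
p,r=plan(p,r,[.52,.25,.30],tilt(86,0),10,g=.5)
plan(p,r,pre,rA,10,g=.5)
E
```

```text
[0.56936273 0.15054023 0.16249367] [0.56348471 0.06648061 0.09178704]
max shift 1.04 max turn 7.96
-0.01, 0.01, 7.96, -0.88, -0.56, -0.16, 0.5,
-0.01, 0.01, 7.96, -0.95, -0.43, -0.15, 0.5,
-0.01, 0.01, 7.96, -1.01, -0.29, -0.16, 0.5,
-0.01, 0.01, 7.96, -1.03, -0.15, -0.15, 0.5,
-0.01, 0.01, 7.96, -1.04, -0.01, -0.16, 0.5,
-0.01, 0.01, 7.96, -1.04, 0.14, -0.16, 0.5,
-0.01, 0.01, 7.96, -1, 0.28, -0.15, 0.5,
-0.01, 0.01, 7.96, -0.96, 0.42, -0.16, 0.5,
-0.01, 0.01, 7.96, -0.89, 0.54, -0.16, 0.5,
-0.01, 0.01, 7.96, -0.81, 0.66, -0.16, 0.5,
end [0.5198 0.2499 0.3002] [ 1.800e+02 -5.000e-02  8.603e+01]
max shift 0.34 max turn 5.0
0, -5, 0, -0.19, 0.11, 0.28, 0.5,
0, -5, 0, -0.17, 0.12, 0.29, 0.5,
0, -5, 0, -0.14, 0.11, 0.3, 0.5,
0, -5, 0, -0.11, 0.11, 0.32, 0.5,
0, -5, 0, -0.09, 0.11, 0.32, 0.5,
0, -5, 0, -0.06, 0.12, 0.33, 0.5,
0, -5, 0, -0.03, 0.11, 0.34, 0.5,
0, -5, 0, 0.01, 0.11, 0.33, 0.5,
0, -5, 0, 0.03, 0.11, 0.33, 0.5,
0, -5, 0, 0.06, 0.12, 0.34, 0.5,
end [0.5695 0.1505 0.1622] [180.    49.95  86.03]
```

Run:
```python
from h import *
for n in ['scene','side']:
    P=cloud(load(n)).reshape(-1,3); P=P[~np.isnan(P[:,0])]
    print(n)
    for x0 in np.arange(.35,.85,.05):
        print('%.2f'%x0,[('%.2f'%P[(abs(P[:,0]-x0-.025)<.025)&(abs(P[:,1]-y0-.025)<.025)&(P[:,2]<.5)][:,2].max() if ((abs(P[:,0]-x0-.025)<.025)&(abs(P[:,1]-y0-.025)<.025)&(P[:,2]<.5)).any() else 'na') for y0 in np.arange(.15,.55,.05)])
```

```text
scene
0.35 ['0.01', '0.01', '0.01', '0.01', '0.01', '0.01', '0.01', '0.01']
0.40 ['na', '0.01', '0.01', '0.01', '0.01', '0.01', '0.05', '0.01']
0.45 ['na', '0.01', '0.01', '0.01', '0.05', '0.05', '0.05', '0.01']
0.50 ['0.03', '0.03', '0.03', '0.01', '0.05', '0.00', '0.06', '0.01']
0.55 ['0.03', '0.03', '0.03', '0.01', '0.05', '0.06', '0.17', '0.18']
0.60 ['na', '0.01', '0.01', '0.01', '0.01', '0.01', '0.01', '0.18']
0.65 ['na', '0.01', '0.10', '0.10', '0.01', '0.01', '0.18', '0.18']
0.70 ['0.10', '0.10', '0.10', '0.10', '0.01', '0.01', '0.01', '0.18']
0.75 ['0.01', '0.01', '0.01', '0.01', '0.01', '0.01', '0.01', '0.18']
0.80 ['0.07', '0.07', '0.07', '0.01', '0.01', '0.01', '0.01', '0.01']
side
0.35 ['0.00', '0.00', '0.00', '0.00', '0.00', '0.00', '0.00', '0.00']
0.40 ['0.00', '0.00', '0.00', '0.00', '0.00', '0.00', '0.05', '0.05']
0.45 ['na', 'na', 'na', '0.00', '0.05', '0.05', '0.05', 'na']
0.50 ['na', 'na', '0.03', '0.00', '0.05', 'na', '0.05', 'na']
0.55 ['na', 'na', '0.03', '0.00', '0.05', '0.05', '0.17', '0.17']
0.60 ['na', 'na', 'na', '0.00', '0.00', '0.00', '0.00', '0.17']
0.65 ['na', 'na', '0.10', '0.10', '0.00', '0.00', '0.17', '0.18']
0.70 ['0.10', '0.10', '0.10', '0.10', 'na', 'na', '0.00', '0.18']
0.75 ['0.00', '0.00', '0.00', '0.00', '0.00', '0.00', '0.00', '0.17']
0.80 ['0.07', '0.07', '0.07', '0.00', '0.00', '0.00', '0.01', '0.00']
```

Emit:
jog_arm(targets=[0,0,8,-0.87,-0.56,-0.16,0.5,0,0,8,-0.95,-0.43,-0.16,0.5,0,0,8,-1,-0.29,-0.16,0.5,0,0,8,-1,-0.15,-0.16,0.5,0,0,8,-1,0,-0.16,0.5,0,0,8,-1,0.14,-0.16,0.5,0,0,8,-1,0.28,-0.16,0.5,0,0,8,-0.96,0.42,-0.16,0.5,0,0,8,-0.89,0.54,-0.16,0.5,0,0,8,-0.81,0.66,-0.16,0.5])

```text
time: 1.4
tcp_pos: [0.5152, 0.2526, 0.3027]
eef_rot: [-180.0, -0.0, 85.4]
contact_force: [0.4, 0.8, -0.2]
grip_width: 0.0649
grip_force: 0.0
```

Emit:
jog_arm(targets=[0,-5,0,-0.19,0.12,0.28,0.5,0,-5,0,-0.17,0.12,0.29,0.5,0,-5,0,-0.14,0.12,0.3,0.5,0,-5,0,-0.11,0.12,0.32,0.5,0,-5,0,-0.09,0.12,0.32,0.5,0,-5,0,-0.06,0.12,0.33,0.5,0,-5,0,-0.03,0.12,0.34,0.5,0,-5,0,0.01,0.12,0.33,0.5,0,-5,0,0.03,0.12,0.33,0.5,0,-5,0,0.06,0.12,0.34,0.5])

```text
time: 2.65
tcp_pos: [0.567, 0.154, 0.1638]
eef_rot: [-180.0, 50.1, 85.7]
contact_force: [0.6, 0.1, 0.1]
grip_width: 0.0651
grip_force: 0.0
```

Run:
```python
from rig import bot; from plan import *
s=bot.sense(); print(s['joints'].round(1),s['contact_force'].round(1))
p,r=now(bot)
for n in ['scene','wrist']: 
    f=grab(bot,n)
f=load('scene'); a=cv2.resize(f['frame'][80:300,180:420,::-1],(400,366),interpolation=cv2.INTER_CUBIC)
b=cv2.resize(load('wrist')['frame'][:,:,::-1],(400,300)); b=cv2.copyMakeBorder(b,0,66,0,0,0)
cv2.imwrite('pics/pre.png',np.hstack([a,b]))
G=D([.5645,.081,.104]); rA=tilt(86,-50)
plan(p,r,tcp(G,rA),rA,8,g=.5)
```

```text
[-55.1  37.5  24.2  81.6  24.3  95.4 -40.4] [0.6 0.1 0.1]
max shift 0.29 max turn 0.04
-0.03, 0.02, -0.02, -0, 0.01, 0.28, 0.5,
-0.03, 0.02, -0.02, -0, 0.01, 0.29, 0.5,
-0.03, 0.02, -0.02, -0.01, 0, 0.28, 0.5,
-0.03, 0.02, -0.02, 0, 0.01, 0.28, 0.5,
-0.03, 0.02, -0.02, -0, 0.01, 0.29, 0.5,
-0.03, 0.02, -0.02, -0, 0, 0.28, 0.5,
-0.03, 0.02, -0.02, -0.01, 0.01, 0.28, 0.5,
-0.03, 0.02, -0.02, 0, 0.01, 0.29, 0.5,
end [0.5636 0.0664 0.0917] [179.97  49.97  85.94]
```

View pics/pre.png

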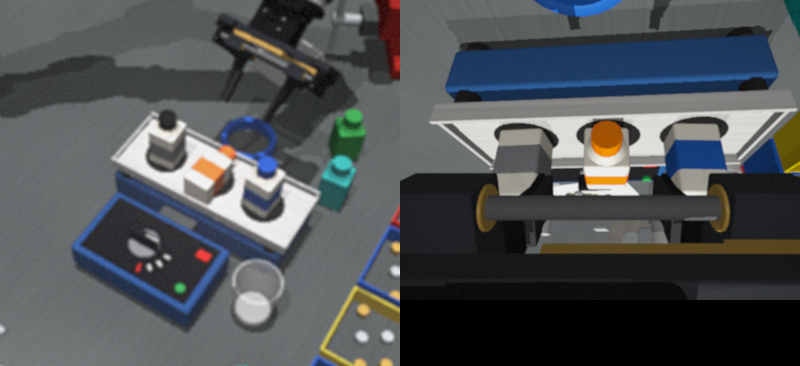

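The picture shows the tool tilted on the +y side. The orange cap is centred between the fingers (wrist view ~605,140), with the neighbours outside them. I advance along the tool axis.

Emit:
jog_arm(targets=[0,0,0,0,0.01,0.28,0.5,0,0,0,0,0.01,0.28,0.5,0,0,0,0,0.01,0.28,0.5,0,0,0,-0.01,0.01,0.28,0.5,0,0,0,0,0,0.28,0.5,0,0,0,0,0.01,0.28,0.5,0,0,0,-0.01,0,0.28,0.5,0,0,0,0,0,0.28,0.5,0,0,0,0,0,0.03,0.5,0,0,0,0,0,0,0.5])

```text
time: 4.0
tcp_pos: [0.5629, 0.0666, 0.0924]
eef_rot: [180.0, 50.0, 85.6]
contact_force: [-0.8, 0.6, 0.4]
grip_width: 0.0651
grip_force: 0.0
```

Emit:
jog_arm(targets=[0,0,0,0,0,0,0.2,0,0,0,0,0,0,0,0,0,0,0,0,0,-0.3,0,0,0,0,0,0,-0.6,0,0,0,0,0,0,-1,0,0,0,0,0,0,-1,0,0,0,0,0,0,-1,0,0,0,0,0,0,-1,0,0,0,0,0,0,-1,0,0,0,0,0,0,-1])

```text
time: 5.25
tcp_pos: [0.5628, 0.0664, 0.0925]
eef_rot: [180.0, 50.0, 85.6]
contact_force: [0.1, 2.6, 1.8]
grip_width: 0.0439
grip_force: 30.0
```

Run:
```python
from rig import bot; from plan import *
s=bot.sense(); print(s['time'],s['grip_width'],s['grip_force'],s['contact_force'].round(1))
p,r=now(bot); print(p.round(4),r.as_euler('xyz',degrees=True).round(1))
m=r.as_matrix(); G=p-.019*m[:,2]; print('G',G)
f=grab(bot,'scene'); 
a=cv2.resize(f['frame'][80:300,180:420,::-1],(400,366),interpolation=cv2.INTER_CUBIC)
g=grab(bot,'side'); b=cv2.resize(g['frame'][100:283,200:400,::-1],(400,366),interpolation=cv2.INTER_CUBIC)
cv2.imwrite('pics/grasp.png',np.hstack([a,b]))
P=cloud(f); q=P[(abs(P[...,2]-.122)<.005)&(abs(P[...,0]-.566)<.03)&(P[...,1]>0)&(P[...,1]<.14)]
print('top y',np.percentile(q[:,1],[1,99]),'x',np.percentile(q[q[:,1]<.05][:,0],[2,98]))
p1,r1=plan(p,r,p+D([0,0,.12]),r,10,g=-1)
G1=p1-.019*r1.as_matrix()[:,2]; r2=tilt(90,40)
plan(p1,r1,tcp([.566,.0745,G1[2]+.02],r2),r2,10,g=-1)
```

```text
5.25 0.043948580871806836 29.99470666749403 [0.1 2.6 1.8]
[0.5628 0.0664 0.0925] [180.   50.   85.6]
G [0.56393824 0.08092908 0.10472062]
top y [0.02438394 0.11167881] x [0.54063202 0.58311975]
max shift 0.19 max turn 0.0
0, 0, 0, -0.18, 0, -0.15, -1,
0, 0, 0, -0.19, 0, -0.16, -1,
0, 0, 0, -0.18, 0, -0.15, -1,
0, 0, 0, -0.19, 0, -0.16, -1,
0, 0, 0, -0.18, 0, -0.15, -1,
0, 0, 0, -0.18, 0, -0.16, -1,
0, 0, 0, -0.19, 0, -0.15, -1,
0, 0, 0, -0.18, 0, -0.15, -1,
0, 0, 0, -0.18, 0, -0.16, -1,
0, 0, 0, -0.19, 0, -0.15, -1,
end [0.5628 0.0663 0.2125] [179.97  49.99  85.62]
max shift 0.06 max turn 9.0
-0.04, 8.99, -0.48, -0, 0, -0.05, -1,
-0.04, 8.99, -0.48, 0.01, 0.01, -0.06, -1,
-0.04, 8.99, -0.48, 0.01, 0, -0.05, -1,
-0.04, 8.99, -0.48, 0.03, 0, -0.05, -1,
-0.04, 8.99, -0.48, 0.03, 0.01, -0.04, -1,
-0.04, 8.99, -0.48, 0.04, 0, -0.04, -1,
-0.04, 8.99, -0.48, 0.04, 0.01, -0.03, -1,
-0.04, 8.99, -0.48, 0.05, 0, -0.03, -1,
-0.04, 8.99, -0.48, 0.05, 0.01, -0.02, -1,
-0.04, 8.99, -0.48, 0.05, 0, -0.01, -1,
end [0.5658 0.0864 0.2302] [-180.    -39.95   89.98]
```

View pics/grasp.png

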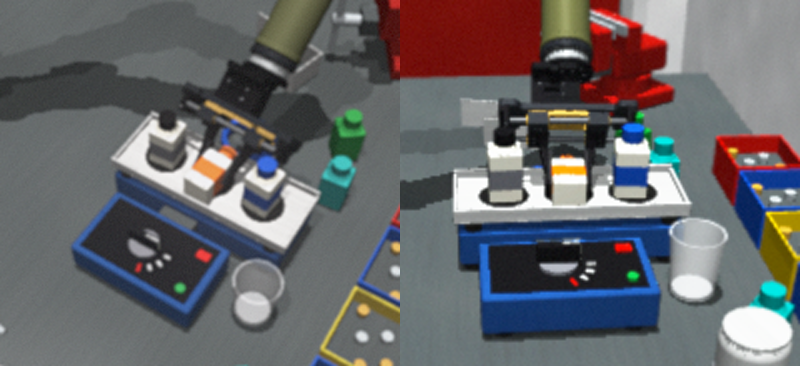

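Gripped at 44 mm / 30 N, and the neighbours are untouched. I lift straight up, then turn 90° about the tool's y.

Emit:
jog_arm(targets=[0,0,0,-0.1,0,-0.08,-1,0,0,0,-0.18,0,-0.15,-1,0,0,0,-0.2,0,-0.17,-1,0,0,0,-0.2,0,-0.17,-1,0,0,0,-0.2,0,-0.17,-1,0,0,0,-0.2,0,-0.17,-1,0,0,0,-0.2,0,-0.17,-1,0,0,0,-0.2,0,-0.17,-1,0,0,0,-0.2,0,-0.17,-1,0,0,0,-0.15,0,-0.13,-1])

```text
time: 6.6
tcp_pos: [0.5629, 0.0669, 0.2132]
eef_rot: [180.0, 50.0, 85.6]
contact_force: [0.2, 0.4, -2.1]
grip_width: 0.0435
grip_force: 30.0
```

Emit:
jog_arm(targets=[0,4.5,0,0,0,-0.05,-1,0,4.5,0,0,0,-0.05,-1,0,4.5,0,0.01,0,-0.03,-1,0,4.5,0,0.01,0,-0.03,-1,0,4.5,0,0.01,0,-0.03,-1,0,4.5,0,0.01,0,-0.03,-1,0,4.5,0,0.02,0,-0.02,-1,0,4.5,0,0.02,0,-0.02,-1,0,4.5,0,0.02,0,-0.02,-1,0,4.5,0,0.02,0,-0.02,-1])

```text
time: 7.85
tcp_pos: [0.5634, 0.0799, 0.2225]
eef_rot: [-180.0, 4.9, 85.6]
contact_force: [-1.0, -0.3, -0.9]
grip_width: 0.0442
grip_force: 30.0
```

Emit:
jog_arm(targets=[0,4.5,0,0.02,0,-0.02,-1,0,4.5,0,0.02,0,-0.02,-1,0,4.5,0,0.02,0,-0.02,-1,0,4.5,0,0.02,0,-0.02,-1,0,4.5,0,0.02,0,-0.02,-1,0,4.5,0,0.02,0,-0.02,-1,0,4.5,0,0.03,0,-0.02,-1,0,4.5,0,0.03,0,-0.02,-1,0,4.5,0,0.03,0,-0.01,-1,0,4.5,0,0.03,0,-0.01,-1])

```text
time: 9.1
tcp_pos: [0.5639, 0.0888, 0.2342]
eef_rot: [-180.0, -40.1, 85.7]
contact_force: [-1.0, 1.1, -2.0]
grip_width: 0.0435
grip_force: 30.0
```

Run:
```python
from rig import bot; from plan import *
s=bot.sense(); print(s['time'],s['joints'].round(1),s['grip_width'],s['grip_force'],s['contact_force'].round(1))
p,r=now(bot); print(p.round(4),r.as_euler('xyz',degrees=True).round(1)); G=p-.019*r.as_matrix()[:,2]; print('G',G)
f=grab(bot,'scene'); 
a=cv2.resize(f['frame'][60:280,180:420,::-1],(400,366),interpolation=cv2.INTER_CUBIC)
g=grab(bot,'side'); b=cv2.resize(g['frame'][60:243,190:390,::-1],(400,366),interpolation=cv2.INTER_CUBIC)
cv2.imwrite('pics/up.png',np.hstack([a,b]))
```

```text
9.1 [-16.4  12.   32.8 102.  -46.   81.9  24.6] 0.043471752618455976 29.995764335326385 [-1.   1.1 -2. ]
[0.5639 0.0888 0.2342] [-180.   -40.1   85.7]
G [0.56298822 0.07663605 0.24875697]
```

View pics/up.png

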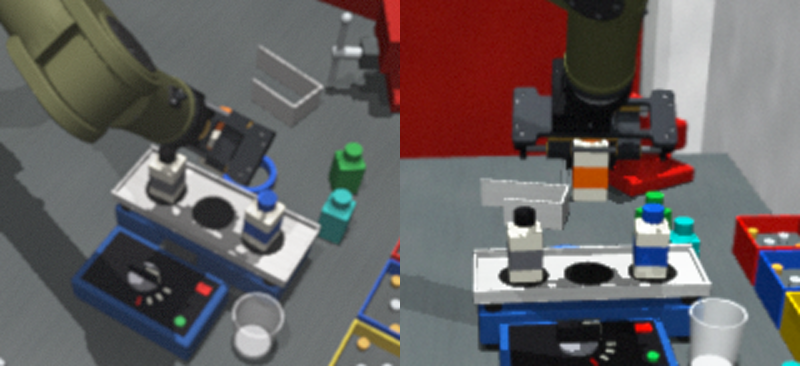

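The bottle hangs upright, and the empty pad is visible at (213,213) left crop and (590,273) right crop. I measure the pad centre and bottle.

Run:
```python
from h import *
for n in ['scene','side']:
    f=load(n); F=f['frame'].astype(int); P=cloud(f)
    px=np.stack(np.meshgrid(np.arange(560),np.arange(420)),-1).reshape(-1,2)
    Q=atz(f,px,.078).reshape(420,560,3)
    m=(F.max(2)<75)&(abs(Q[...,0]-.566)<.042)&(abs(Q[...,1]-.0745)<.042)
    c=max(cv2.findContours(m.astype(np.uint8),0,2)[0],key=cv2.contourArea).reshape(-1,2)
    q=np.array([Q[v,u] for u,v in c]); print(n,'pad',cv2.minEnclosingCircle(q[:,:2].astype(np.float32)),cv2.fitEllipse(q[:,:2].astype(np.float32)))
    b=(abs(P[...,0]-.566)<.04)&(abs(P[...,1]-.07)<.06)&(P[...,2]>.13)&(F.max(2)>110)
    q=P[b]; print(len(q),np.percentile(q,[1,50,99],axis=0).round(4).tolist())
    if n=='side':
        for z0 in np.arange(.17,.29,.01):
            s=q[abs(q[:,2]-z0)<.005]
            if len(s)>3: print('%.2f'%z0,len(s),s[:,0].min().round(4),s[:,0].max().round(4),np.median(s[:,1]).round(4))
        print('minz',np.sort(q[:,2])[:15].round(4))
```

```text
scene pad ((0.5647066235542297, 0.07479815185070038), 0.03327846899628639) ((0.5647035837173462, 0.07558973878622055), (0.05839233100414276, 0.06394895911216736), 105.20266723632812)
90 [[0.5504, 0.0212, 0.1941], [0.5655, 0.061, 0.2892], [0.5873, 0.0955, 0.3248]]
side pad ((0.5670609474182129, 0.07222466170787811), 0.033966947346925735) ((0.5660402774810791, 0.07306893169879913), (0.05838015303015709, 0.06547462940216064), 89.96809387207031)
492 [[0.5403, 0.0521, 0.1925], [0.5618, 0.0573, 0.2289], [0.5838, 0.0834, 0.27]]
0.19 26 0.5431 0.5844 0.0576
0.20 63 0.5403 0.5839 0.0569
0.21 64 0.5403 0.5837 0.0571
0.22 66 0.5398 0.5827 0.0571
0.23 66 0.5402 0.5825 0.0569
0.24 68 0.542 0.5821 0.0567
0.25 66 0.5418 0.5822 0.0574
0.26 43 0.5421 0.5869 0.0651
0.27 27 0.5388 0.5786 0.0663
minz [0.1907 0.1914 0.1918 0.1919 0.1922 0.1925 0.1926 0.1926 0.1926 0.1927
 0.1927 0.1928 0.1929 0.1929 0.1934]
```

Run:
```python
from rig import bot; from plan import *
p,r=now(bot)
p,r=plan(p,r,p+D([.003,-.006,-.108]),r,10,g=-1)
print(r.inv().apply([0,0,-1]).round(3)*.05/.05)
```

```text
max shift 0.16 max turn 0.0
0, 0, 0, -0.15, 0.01, 0.16, -1,
0, 0, 0, -0.14, 0.01, 0.16, -1,
0, 0, 0, -0.15, 0, 0.16, -1,
0, 0, 0, -0.15, 0.01, 0.15, -1,
0, 0, 0, -0.15, 0.01, 0.16, -1,
0, 0, 0, -0.14, 0.01, 0.16, -1,
0, 0, 0, -0.15, 0, 0.16, -1,
0, 0, 0, -0.15, 0.01, 0.16, -1,
0, 0, 0, -0.15, 0.01, 0.16, -1,
0, 0, 0, -0.14, 0.01, 0.15, -1,
end [0.5668 0.0808 0.1247] [-179.75  -39.88   85.3 ]
[-0.641  0.003  0.767]
```

Emit:
jog_arm(targets=[0,0,0,-0.15,0.01,0.16,-1,0,0,0,-0.15,0.01,0.16,-1,0,0,0,-0.15,0,0.16,-1,0,0,0,-0.15,0.01,0.16,-1,0,0,0,-0.15,0.01,0.16,-1,0,0,0,-0.15,0.01,0.16,-1,0,0,0,-0.15,0,0.16,-1,0,0,0,-0.14,0.01,0.15,-1,0,0,0,-0.13,0,0.14,-1,0,0,0,-0.1,0,0.11,-1])

```text
time: 10.45
tcp_pos: [0.567, 0.0838, 0.1297]
eef_rot: [-180.0, -40.0, 85.6]
contact_force: [-0.8, 0.2, -2.4]
grip_width: 0.0438
grip_force: 30.0
```

```bash
cat > m.py <<'E'
from rig import bot; from plan import *
s=bot.sense(); print(s['time'],s['grip_width'],s['grip_force'],s['contact_force'].round(1))
p,r=now(bot); print(p.round(4),r.as_euler('xyz',degrees=True).round(1))
f=grab(bot,'side'); P=cloud(f); F=f['frame'].astype(int)
b=(abs(P[...,0]-.566)<.03)&(abs(P[...,1]-.07)<.03)&(P[...,2]>.082)&(F.max(2)>110)
q=P[b]
for z0 in np.arange(.09,.15,.01):
    s=q[abs(q[:,2]-z0)<.005]
    if len(s)>3: print('%.2f'%z0,len(s),np.percentile(s[:,0],[2,98]).round(4),np.median(s[:,1]).round(4))
print('minz',np.sort(q[:,2])[:5].round(4))
E
python3 m.py
```

```text
10.45 0.043758415638396074 29.994925250066444 [-0.8  0.2 -2.4]
[0.567  0.0838 0.1297] [-180.   -40.    85.6]
0.09 33 [0.5467 0.5846] 0.054
0.10 60 [0.545  0.5866] 0.0539
0.11 53 [0.5447 0.5868] 0.0539
0.12 60 [0.5444 0.5866] 0.0542
0.13 56 [0.5443 0.5858] 0.0534
0.14 59 [0.5465 0.5854] 0.0535
minz [0.0879 0.0885 0.0888 0.0892 0.0895]
```

Emit:
jog_arm(targets=[0,0,0,-0.03,0,0.03,-1,0,0,0,-0.03,0,0.03,-1,0,0,0,-0.02,0,0.03,-1,0,0,0,-0.01,0,0.02,-1,0,0,0,-0.01,0,0.01,-1,0,0,0,-0.01,0,0.01,-1,0,0,0,0,0,0,-1,0,0,0,0,0,0,-1,0,0,0,0,0,0,-1,0,0,0,0,0,0,-1])

```text
time: 11.75
tcp_pos: [0.5671, 0.0838, 0.122]
eef_rot: [180.0, -40.0, 85.6]
contact_force: [0.4, -0.3, -2.0]
grip_width: 0.0438
grip_force: 30.0
```

```bash
python3 m.py
```

```text
11.75 0.043783487705538714 29.994696028588805 [ 0.4 -0.3 -2. ]
[0.5671 0.0838 0.122 ] [180.  -40.   85.6]
0.09 47 [0.5452 0.585 ] 0.0544
0.10 57 [0.5449 0.5865] 0.0538
0.11 58 [0.5449 0.5867] 0.0536
0.12 57 [0.5447 0.5866] 0.0533
0.13 61 [0.5446 0.5859] 0.054
0.14 35 [0.5469 0.5855] 0.0538
minz [0.0822 0.0831 0.0831 0.0835 0.0835]
```

Emit:
jog_arm(targets=[0,0,0,-0.01,0,0.01,-1,0,0,0,0,0,0,-1,0,0,0,-0.01,0,0.01,-1,0,0,0,0,0,0,-1,0,0,0,0,0,0,-1,0,0,0,0,0,0,-1,0,0,0,0,0,0,-1,0,0,0,0,0,0,-1,0,0,0,0,0,0,-1,0,0,0,0,0,0,-1])

```text
time: 13.05
tcp_pos: [0.5671, 0.0837, 0.1208]
eef_rot: [180.0, -40.0, 85.6]
contact_force: [-1.1, -1.5, 2.8]
grip_width: 0.0436
grip_force: 30.0
```

Contact is felt (the vertical force went from -2 to +2.8 N). I release gently.

Emit:
jog_arm(targets=[0,0,0,0,0,0,0.05,0,0,0,0,0,0,0.1,0,0,0,0,0,0,0.15,0,0,0,0,0,0,0.2,0,0,0,0,0,0,0.3,0,0,0,0,0,0,0.4,0,0,0,0,0,0,0.45,0,0,0,0,0,0,0.45,0,0,0,0,0,0,0.45,0,0,0,0,0,0,0.45])

```text
time: 14.3
tcp_pos: [0.5671, 0.0837, 0.1205]
eef_rot: [180.0, -40.0, 85.6]
contact_force: [0.8, -0.3, -0.7]
grip_width: 0.063
grip_force: 0.0
```

```bash
python3 m.py
python3 - <<'E'
from plan import *
from rig import bot
f=grab(bot,'scene')
a=cv2.resize(f['frame'][60:280,180:420,::-1],(400,366),interpolation=cv2.INTER_CUBIC)
g=load('side'); b=cv2.resize(g['frame'][60:243,190:390,::-1],(400,366),interpolation=cv2.INTER_CUBIC)
cv2.imwrite('pics/rel.png',np.hstack([a,b]))
E
```

```text
14.3 0.06295347908074744 0.0 [ 0.8 -0.3 -0.7]
[0.5671 0.0837 0.1205] [180.  -40.   85.6]
0.09 51 [0.5451 0.585 ] 0.0537
0.10 57 [0.5448 0.5867] 0.0538
0.11 55 [0.545  0.5865] 0.0536
0.12 58 [0.5444 0.5864] 0.0541
0.13 58 [0.5444 0.586 ] 0.0536
0.14 23 [0.5448 0.5843] 0.0533
minz [0.0821 0.0822 0.0823 0.0825 0.0829]
```

View pics/rel.png

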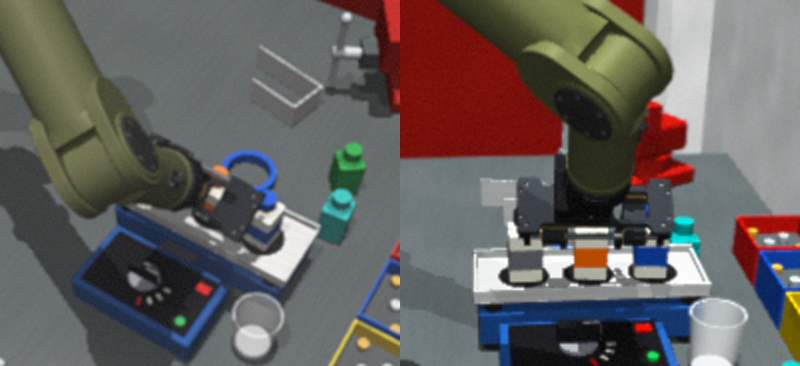

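The bottle stands upright and free: centre (.5656,.0757), about 2 mm from the pad centre. I back out along the tool axis and measure the dial's skirt height meanwhile.

Emit:
jog_arm(targets=[0,0,0,0,0,-0.1,0.45,0,0,0,0,0,-0.2,0.45,0,0,0,0,0,-0.3,0.45,0,0,0,0,0,-0.3,0.45,0,0,0,0,0,-0.3,0.45,0,0,0,0,0,-0.3,0.45,0,0,0,0,0,-0.3,0.45,0,0,0,0,0,-0.3,0.45,0,0,0,0,0,-0.3,0.45,0,0,0,0,0,-0.1,0.45])

```text
time: 15.65
tcp_pos: [0.5613, 0.0025, 0.2172]
eef_rot: [179.9, -40.0, 85.6]
contact_force: [0.1, 0.5, -0.0]
grip_width: 0.0634
grip_force: 0.0
```

```bash
python3 m.py
python3 - <<'E'
from plan import *
from rig import bot
P=cloud(pickle.load(open('scene.pkl','rb')))
for n in ['scene','side']:
    P=cloud(load(n)); m=(np.hypot(P[...,0]-.536,P[...,1]+.0757)<.022)&(P[...,2]>.055); z=P[m][:,2]
    print(n,np.histogram(z,np.arange(.058,.1,.003)))
    q=P[m&(P[...,2]>.088)]; print('bar',len(q),np.percentile(q,[3,50,97],axis=0).round(4).tolist())
p,r=now(bot)
p1,r1=plan(p,r,[.55,-.05,.22],tilt(130,15),8,g=.2)
plan(p1,r1,[.536,-.0757,.18],tilt(180,0),8,g=.2)
E
```

```text
15.65 0.06336152187392333 0.0 [ 0.1  0.5 -0. ]
[0.5613 0.0025 0.2172] [179.9 -40.   85.6]
0.09 56 [0.5451 0.5848] 0.0545
0.10 50 [0.5449 0.5872] 0.0543
0.11 60 [0.5447 0.5867] 0.0533
0.12 55 [0.5446 0.5863] 0.0532
0.13 61 [0.5446 0.5861] 0.0531
0.14 57 [0.5446 0.5848] 0.054
minz [0.0821 0.0823 0.0828 0.0829 0.0831]
scene (array([ 3,  3, 19, 68, 14,  9,  9, 10,  5, 16,  6, 32, 39]), array([0.058, 0.061, 0.064, 0.067, 0.07 , 0.073, 0.076, 0.079, 0.082,
       0.085, 0.088, 0.091, 0.094, 0.097]))
bar 158 [[0.5154, -0.0958, 0.0909], [0.5345, -0.0809, 0.0973], [0.5566, -0.0706, 0.4501]]
side (array([ 0,  2, 30, 33, 14, 20, 17, 17, 20, 17, 22, 40,  9]), array([0.058, 0.061, 0.064, 0.067, 0.07 , 0.073, 0.076, 0.079, 0.082,
       0.085, 0.088, 0.091, 0.094, 0.097]))
bar 334 [[0.5156, -0.0926, 0.0893], [0.5339, -0.082, 0.276], [0.5547, -0.0711, 0.3047]]
max shift 0.1 max turn 6.33
2.59, -2.96, -4.96, -0.1, -0.02, -0.09, 0.2,
2.59, -2.96, -4.96, -0.1, -0.03, -0.09, 0.2,
2.59, -2.96, -4.96, -0.1, -0.04, -0.07, 0.2,
2.59, -2.96, -4.96, -0.1, -0.06, -0.07, 0.2,
2.59, -2.96, -4.96, -0.1, -0.06, -0.07, 0.2,
2.59, -2.96, -4.96, -0.09, -0.08, -0.05, 0.2,
2.59, -2.96, -4.96, -0.09, -0.09, -0.05, 0.2,
2.59, -2.96, -4.96, -0.09, -0.1, -0.03, 0.2,
end [ 0.5498 -0.0502  0.2198] [179.99 -15.   130.  ]
max shift 0.1 max turn 6.5
0.82, -1.75, -6.21, -0.05, -0.07, 0.09, 0.2,
0.82, -1.75, -6.21, -0.04, -0.07, 0.09, 0.2,
0.82, -1.75, -6.21, -0.03, -0.07, 0.09, 0.2,
0.82, -1.75, -6.21, -0.02, -0.08, 0.1, 0.2,
0.82, -1.75, -6.21, -0.01, -0.07, 0.1, 0.2,
0.82, -1.75, -6.21, 0, -0.08, 0.1, 0.2,
0.82, -1.75, -6.21, 0.02, -0.07, 0.1, 0.2,
0.82, -1.75, -6.21, 0.02, -0.07, 0.09, 0.2,
end [ 0.536  -0.0757  0.1802] [-1.8000e+02 -3.0000e-02  1.7997e+02]
```

Emit:
jog_arm(targets=[2.6,-3,-5,-0.1,-0.02,-0.09,0.2,2.6,-3,-5,-0.1,-0.03,-0.09,0.2,2.6,-3,-5,-0.1,-0.04,-0.07,0.2,2.6,-3,-5,-0.1,-0.06,-0.07,0.2,2.6,-3,-5,-0.1,-0.06,-0.07,0.2,2.6,-3,-5,-0.09,-0.08,-0.05,0.2,2.6,-3,-5,-0.09,-0.09,-0.05,0.2,2.6,-3,-5,-0.09,-0.1,-0.03,0.2,0,0,0,0,0,0,0.2,0,0,0,0,0,0,0.2])

```text
time: 16.95
tcp_pos: [0.5494, -0.049, 0.2186]
eef_rot: [-179.9, -14.8, 130.2]
contact_force: [-0.3, -0.6, 0.7]
grip_width: 0.0519
grip_force: 0.0
```

Emit:
jog_arm(targets=[0.8,-1.8,-6.2,-0.05,-0.07,0.09,0.2,0.8,-1.8,-6.2,-0.04,-0.07,0.09,0.2,0.8,-1.8,-6.2,-0.03,-0.07,0.09,0.2,0.8,-1.8,-6.2,-0.02,-0.08,0.1,0.2,0.8,-1.8,-6.2,-0.01,-0.07,0.1,0.2,0.8,-1.8,-6.2,0,-0.08,0.1,0.2,0.8,-1.8,-6.2,0.02,-0.07,0.1,0.2,0.8,-1.8,-6.2,0.02,-0.07,0.09,0.2,0,0,0,0,0,0,0,0,0,0,0,0,0,0])

```text
time: 18.2
tcp_pos: [0.5362, -0.0753, 0.1796]
eef_rot: [-179.7, 0.5, -179.9]
contact_force: [0.2, 0.3, 0.3]
grip_width: 0.045
grip_force: 0.0
```

Run:
```python
from plan import *
from rig import bot
p,r=now(bot); s=bot.sense(); print(p,r.as_euler('xyz',degrees=True).round(2),s['joints'].round(1),s['time'])
plan(p,r,[.536,-.0757,.072],tilt(180,0),9,g=-.1)
```

```text
[ 0.53621348 -0.07525488  0.17956323] [-179.74    0.46 -179.95] [-19.2   6.3  26.1 103.3  -2.7  70.5  97.7] 18.2
max shift 0.24 max turn 0.06
-0.03, 0.05, 0.01, 0, 0, 0.24, -0.1,
-0.03, 0.05, 0.01, 0, 0, 0.24, -0.1,
-0.03, 0.05, 0.01, 0.01, -0, 0.24, -0.1,
-0.03, 0.05, 0.01, -0, -0, 0.24, -0.1,
-0.03, 0.05, 0.01, -0, -0, 0.24, -0.1,
-0.03, 0.05, 0.01, 0, -0, 0.23, -0.1,
-0.03, 0.05, 0.01, 0, -0, 0.24, -0.1,
-0.03, 0.05, 0.01, 0, -0, 0.24, -0.1,
-0.03, 0.05, 0.01, 0, -0, 0.24, -0.1,
end [ 0.5362 -0.0755  0.0721] [1.7999e+02 1.0000e-02 1.7996e+02]
```

Emit:
jog_arm(targets=[0,0,0,0,0,0.24,-0.1,0,0,0,0,0,0.24,-0.1,0,0,0,0,0,0.24,-0.1,0,0,0,0,0,0.24,-0.1,0,0,0,0,0,0.24,-0.1,0,0,0,0,0,0.24,-0.1,0,0,0,0,0,0.24,-0.1,0,0,0,0,0,0.24,-0.1,0,0,0,0,0,0.22,-0.1,0,0,0,0,0,0,-0.1])

```text
time: 19.45
tcp_pos: [0.5362, -0.0754, 0.0714]
eef_rot: [-179.7, 0.4, -179.8]
contact_force: [-0.3, -0.1, 0.8]
grip_width: 0.0389
grip_force: 0.0
```

Emit:
jog_arm(targets=[0,0,0,0,0,0,-0.2,0,0,0,0,0,0,-0.4,0,0,0,0,0,0,-0.5,0,0,0,0,0,0,-0.6,0,0,0,0,0,0,-0.7,0,0,0,0,0,0,-1,0,0,0,0,0,0,-1,0,0,0,0,0,0,-1,0,0,0,0,0,0,-1,0,0,0,0,0,0,-1])

```text
time: 20.7
tcp_pos: [0.537, -0.0759, 0.0725]
eef_rot: [-179.7, 0.5, -179.8]
contact_force: [0.1, -3.1, 0.4]
grip_width: 0.0119
grip_force: 30.0
```

Run:
```python
from plan import *
from rig import bot
p,r=now(bot); s=bot.sense(); print(p,r.as_euler('xyz',degrees=True).round(2),s['time'],s['grip_width'],s['grip_force'],s['contact_force'].round(1),s['torque'].round(2))
```

```text
[ 0.53704941 -0.07592526  0.07251135] [-179.68    0.48 -179.78] 20.7 0.011927700969481576 30.001098811626434 [ 0.1 -3.1  0.4] [-0.51 -0.02 -0.06]
```

The bar is gripped at 11.9 mm. I turn clockwise (tool z positive), first half.

Emit:
jog_arm(targets=[0,0,3.5,0,0,0,-1,0,0,3.5,0,0,0,-1,0,0,3.5,0,0,0,-1,0,0,3.5,0,0,0,-1,0,0,3.5,0,0,0,-1,0,0,3.5,0,0,0,-1,0,0,3.5,0,0,0,-1,0,0,3.5,0,0,0,-1,0,0,3.5,0,0,0,-1,0,0,3.5,0,0,0,-1])

```text
time: 21.95
tcp_pos: [0.5367, -0.0771, 0.0725]
eef_rot: [-179.9, 0.6, 145.1]
contact_force: [-1.6, -3.9, 1.0]
grip_width: 0.0116
grip_force: 30.0
```

Emit:
jog_arm(targets=[0,0,3.5,0,0,0,-1,0,0,3.5,0,0,0,-1,0,0,3.5,0,0,0,-1,0,0,3.5,0,0,0,-1,0,0,3.5,0,0,0,-1,0,0,3.5,0,0,0,-1,0,0,3.5,0,0,0,-1,0,0,3.5,0,0,0,-1,0,0,3.5,0,0,0,-1,0,0,2.5,0,0,0,-1])

```text
time: 23.2
tcp_pos: [0.5357, -0.0779, 0.0725]
eef_rot: [179.8, 0.5, 111.1]
contact_force: [-3.1, -6.0, 4.3]
grip_width: 0.0116
grip_force: 30.0
```

Run:
```python
from plan import *
from rig import bot
p,r=now(bot); s=bot.sense(); print(p,r.as_euler('xyz',degrees=True).round(2),s['time'],s['grip_width'],s['grip_force'],s['contact_force'].round(1),s['torque'].round(2))
f=grab(bot,'scene'); g=grab(bot,'side')
a=cv2.resize(f['frame'][130:290,210:370,::-1],(400,400),interpolation=cv2.INTER_CUBIC)
b=cv2.resize(g['frame'][150:290,210:350,::-1],(400,400),interpolation=cv2.INTER_CUBIC)
cv2.imwrite('pics/dial.png',np.hstack([a,b]))
```

```text
[ 0.535746   -0.07789968  0.07252059] [179.85   0.55 111.13] 23.2 0.011611109832681042 30.034075677394867 [-3.1 -6.   4.3] [-1.4   0.97  0.16]
```

View pics/dial.png

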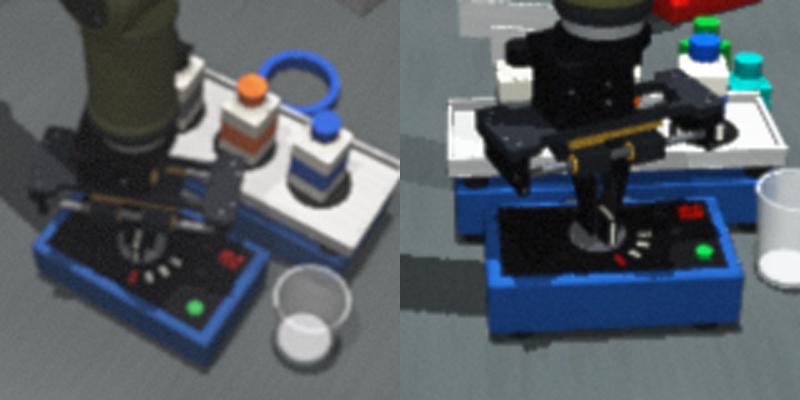

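The orange bottle stands at left (250,120), and the bar points at the red mark (~135,275). The tool has turned 69.1° (1.206 rad) with a spring moment of 0.16 N m, and the grip is flush at 11.6 mm. I hold, then check and hand in.

Emit:
jog_arm(targets=[0,0,0.5,0,0,0,-1,0,0,0,0,0,0,-1,0,0,0,0,0,0,-1,0,0,0,0,0,0,-1,0,0,0,0,0,0,-1,0,0,0,0,0,0,-1,0,0,0,0,0,0,-1,0,0,0,0,0,0,-1,0,0,0,0,0,0,-1,0,0,0,0,0,0,-1])

```text
time: 24.55
tcp_pos: [0.5357, -0.0779, 0.0725]
eef_rot: [179.8, 0.5, 110.7]
contact_force: [-3.6, -5.7, 3.4]
grip_width: 0.0117
grip_force: 30.0
```

Run:
```python
from plan import *
from rig import bot
s=bot.sense(); print(s['time'],s['eef_rot'].round(2),s['grip_width'],s['grip_force'],s['torque'].round(2))
P=cloud(grab(bot,'scene'))
for c in [.566,.65]:
    q=P[(abs(P[...,2]-.173)<.0035)&(abs(P[...,0]-c)<.035)&(abs(P[...,1]-.075)<.03)]; print(c,len(q),np.percentile(q,[3,97],axis=0)[:,:2].round(4).tolist() if len(q) else '')
print(bot.hand_in())
```

```text
24.55 [179.84   0.54 110.71] 0.011720794626464191 30.031658113002777 [-1.42  0.91  0.16]
0.566 92 [[0.5562, 0.0632], [0.5801, 0.0902]]
0.65 95 [[0.6362, 0.0628], [0.6617, 0.0892]]
the job is handed in; nothing more can be done
None
```

The orange-capped bottle stands upright and released on the middle pad, the dial is held at its third click (about 1.21 rad, judged from the tool's turn), the blue bottle measured unmoved and I saw nothing else shift, and the job was handed in at 24.6 s with no verdict returned.

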